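# Roll support rods on the test plate and reject the bent ones

## Robot

A 6-joint arm with a two-finger parallel gripper is mounted at the origin on the work surface. World frame = base frame: x ahead of the robot, y to its left, z up, the work surface at z = 0. Lengths are in mm, angles in rad, forces in N, time in s.
With the tool pointing down it reaches from about 400 to 925 mm from the base axis. Payload 12.5 kg.
Tool frame: the origin (TCP) lies at the very end of the fingers, on their centre line; the grasp point (between the pads) lies 19 mm behind it; y points along the fingers, x is the direction in which the jaws open and shut, and the axes are right-handed (so a half turn about y gives the same grasp; the last joint's range is limited). The gripper opens to 95 mm and grips with 3 to 60 N. Pads are 20 mm wide; open, the fingers measure 119 mm over their backs; the gripper's body (75 mm by 180 mm) begins 59 mm behind the grasp point.
Start: joints at [1.036, 0.491, 1.559, -0, 1.092, -0.106], TCP at [259.849, 568.441, 214.661] pointing down, gripper open.
Joint ranges: [-3.1, 3.1], [-0.84, 2.19], [0.05, 2.79], [-1.13, 4.28], [0.06, 2.93], [-2.69, 2.69]. Speed limits (rad/s): [2.22, 2.22, 2.79, 3.14, 3.14, 3.14].

## Interface

Orientations are given as [roll, pitch, yaw] about the fixed x, y, z axes, in that order (R = Rz(yaw) Ry(pitch) Rx(roll)).
In Python, from workcell import bot gives the robot as it stands.
- The arm moves only by the shell command python3 -m pendant 'ROWS' [OPENING] [FORCE]. ROWS is JSON, a list of rows, each a list of 2 entries, a list of its own where there are three numbers: the shift along the world's x, y, z in mm, then the turn, a rotation vector about the world's x, y, z in degrees. A call has 1 to 12 rows; each row shifts and turns the commanded pose from where the row before left it; what a row does not reach is not made up. A row lasts 1/10 s, in which the tool goes at most 50 mm and 8.59 degrees, less where a joint would pass 70% of its speed; a pose out of reach is approached as far as the arm can. A call with a gripper value outside its range is refused whole. OPENING is the closure, from 0 (fully open) to 1 (shut), set as the call begins (- or left out, the last holds). The fingers move at their own pace and stop on an object; FORCE is the grip in N (left out, the last holds). Time passes only in rows, so rows that do not move let the fingers close. It gives the time, the measured TCP pose, the force and the opening at its end, in the units of the state.
- bot.sense(): the state, without advancing time (a new reading comes with each control period).
- bot.grab_frame(name): name is "scene" or "top" or "wrist"; returns the picture (420x560x3 uint8, red, green, blue); there is no depth.
- bot.camera_model(name): a dict with "fx", "fy", "cx", "cy" (pixels), "rvec" (rotation vector, rad) and "tvec" (3), from world to camera coordinates, as OpenCV has them. Camera axes: x right, y down, z forward; pixel columns grow to the right and rows downward; lengths in mm; the calibration is good to about 2 mm. The wrist camera is an equidistant fisheye: a pixel r from the principal point sees the ray r / f radians off the axis. A picture is of the moment at which its call begins: read the wrist's pose just before it. camera_model takes no time and is no camera call; for the wrist camera it gives the pose at the moment of the call.
- bot.hand_in(): hands the job in, once; it reports no verdict.
Trained networks look in the newest picture that a camera, given by its name, has taken for a name from the list of things; names that differ only in an ending like _2 or _b are one class to them, and where a whole thing is asked for, a point or a joint stands for the part that bears it (a point fixed in the world has none). Each returns a list of dicts, best first, with "score" (0 to 1); they miss things now and then, are a little off and sometimes report something else, mostly with a low value. They report only what shows in the picture. A call takes as long as a camera call. They do not tell look-alikes from the thing itself.
- bot.find_in(target, camera): "box" ([left, top, right, bottom] as shares, 0 to 1, of the picture: columns of its width, rows of its height, round what is visible of it).
- bot.spot_point(target, camera): "position" ([column, row] as shares, 0 to 1, of the picture: columns of its width, rows of its height: a listed point, or the origin of a listed thing).
The state is a dict: "time": time; "qpos": joint angles; "qvel": joint speeds; "tau": joint torques, N m; "eef_pos": TCP position; "eef_rot": TCP orientation; "contact_force": force on the tool from outside, world axes, zero at the start; "wrist_torque": the same for the moment, N m; "gripper_width": finger opening in mm.
Only numpy, scipy, OpenCV 4.12 (cv2) and the standard library are available. Lean on these libraries where they do the work, as an engineer would, in place of code of your own. Each camera call takes 0.05 s, during which the arm holds its last target.

## Task

Roll each of the three aluminium rods along the flat dark plate, pressing lightly from above (a few newtons, never hard), and feel for any that lift or wobble: those are bent, so put them in the red reject tray, lying flat inside. The rods that roll true must not be picked up; leave each one lying on the plate, rolled about a centimetre or more along from where it began. Do not disturb the other glassware and tools on the bench.

Things in the scene. Friction and masses are not known exactly. Their poses are not given: they have to be found in the camera images.
- rod_a_mid (a point): aluminium rod, round ends, 12 mm thick, 150 mm long, 36 to 60 g, on the plate; point midway between its end centres; x along the rod. Straight or bent (the name does not tell): a bent one's middle is bowed 3.5 mm; it rests bow sideways, so it lies level until rolled: a quarter turn one way its middle stands 3.5 mm proud, the other way its ends lift
- rod_b_mid (a point): aluminium rod, round ends, 12 mm thick, 150 mm long, 36 to 60 g, on the plate; point midway between its end centres; x along the rod. Straight or bent (the name does not tell): a bent one's middle is bowed 3.5 mm; it rests bow sideways, so it lies level until rolled: a quarter turn one way its middle stands 3.5 mm proud, the other way its ends lift
- rod_c_mid (a point): aluminium rod, round ends, 12 mm thick, 150 mm long, 36 to 60 g, on the plate; point midway between its end centres; x along the rod. Straight or bent (the name does not tell): a bent one's middle is bowed 3.5 mm; it rests bow sideways, so it lies level until rolled: a quarter turn one way its middle stands 3.5 mm proud, the other way its ends lift
- plate_top (a point): centre of the top of the flat dark plate, 200 mm (x) by 290 mm (y), 12 mm thick, top 40 mm above the table. Floats on soft feet: gives straight down 0.3 mm per newton (up to 12 mm), springs back, does not tip. Three rods lie side by side along its x, 65 mm apart along its y, to be rolled along its y
- reject_tray: fixed open red tray, 210 mm (x) by 150 mm (y), walls 5 mm thick and 28 mm high, floor 5 mm above the table; origin at the centre of its underside. Rods fit in along x, side by side
- beaker: clear glass beaker, 68 mm wide, 85 mm high, loose bystander, not to be disturbed; origin at the centre of its underside
- flask: amber conical flask, 84 mm wide, 112 mm high, loose bystander, not to be disturbed; origin at the centre of its underside
- jar: amber jar with a blue cap, 56 mm wide, 75 mm high, loose bystander, not to be disturbed; origin at the centre of its underside
- mortar: white porcelain bowl, 90 mm wide, 50 mm high, loose bystander, not to be disturbed; origin at the centre of its underside
- boss: grey clamp boss with a brass screw, 50 x 24 x 30 mm, loose bystander, not to be disturbed; origin at the centre of its underside
- spatula: lab spatula lying on the table, 170 mm long, loose bystander, not to be disturbed; origin at the middle of its length
- stopper: black rubber stopper, 34 mm wide, 25 mm high, loose bystander, not to be disturbed; origin at the centre of its underside
Mind the look-alikes: they are no part of the job. What is shaped like the part that bears rod_c_mid but blue, green or purple is not meant.

How it is judged:
By the outcome, as a careful person would: the job done as asked, in the order asked, and still so for the second after the job is handed in, with the robot touching nothing.
It also fails if it takes over 72 s, if anything falls off the work surface, if the arm or the gripper's body presses on something with over 40 N, if the wrist force passes 120 N, or if a joint passes its speed limit or range.

## Working session

There is one attempt and no reset: what is moved stays moved. The work goes in short steps, Python scripts to look and compute and a shell command to move; the robot and the scene stay as the last step left them, time stands still between calls to the robot, and variables do not carry over. Pictures are saved under pics/ and viewed, and the job is handed in when it is done.

```bash
ls; mkdir -p pics
python3 - <<'E'
from workcell import bot
import cv2,json
s=bot.sense(); print({k:(v if not hasattr(v,'tolist') else v.tolist()) for k,v in s.items()})
for n in ("scene","top"):
    im=bot.grab_frame(n); cv2.imwrite(f"pics/{n}0.png",im[:,:,::-1])
    print(n,bot.camera_model(n))
    for t in ("rod_a_mid","plate_top","reject_tray"):
        print(t,[(round(d["score"],2),[round(a*b,1) for a,b in zip(d["position"],(560,420))]) for d in bot.spot_point(t,n)])
E
```

```text
pics
{'time': 0.0, 'qpos': [1.036378717546685, 0.4916155378664606, 1.559457595348496, 2.298954003646024e-05, 1.0916925727523237, -0.10559833307678511], 'qvel': [0.00010870432305995798, 9.93469320718167e-05, -0.0015346935051163953, -0.0009572836511492508, -0.0011099258544178838, 0.0006085239569317564], 'tau': [0.0007509513488912489, -61.264822483062744, -25.818300247192383, 0.06923037813976407, 0.048176811542361975, -0.00010979048965964466], 'eef_pos': [259.7213605234806, 568.2114094724915, 214.02416532161268], 'eef_rot': [-1.570652409332375, 0.0011643691876790374, 1.1419665246335327], 'contact_force': [0.2065271688709088, -0.44362987481425376, -0.13148355034871342], 'wrist_torque': [-0.029801753026276454, 0.0420839068511894, -0.013433657066496017], 'gripper_width': 95.29293695055439}
scene {'fx': 528.4415385828223, 'fy': 528.4415385828223, 'cx': 282.09575731956113, 'cy': 204.34956200047125, 'rvec': array([ 0.83989204,  2.51411   , -1.12994817]), 'tvec': array([ 396.38763976, -201.62950657, 1728.59319714])}
rod_a_mid [(0.74, [310.8, 219.9]), (0.16, [321.5, 231.3])]
plate_top [(0.84, [308.3, 218.6]), (0.36, [277.4, 131.6])]
reject_tray [(0.92, [229.8, 172.9])]
top {'fx': 476.83760405815485, 'fy': 476.83760405815485, 'cx': 274.3406067385018, 'cy': 216.1681924121767, 'rvec': array([ 2.14314885, -2.12484671,  0.19341779]), 'tvec': array([  33.59919602,  529.25469176, 1252.26300362])}
rod_a_mid [(0.46, [235.1, 225.9])]
plate_top [(0.83, [236.1, 223.1])]
reject_tray [(0.71, [362.0, 214.2])]
```

View pics/top0.png

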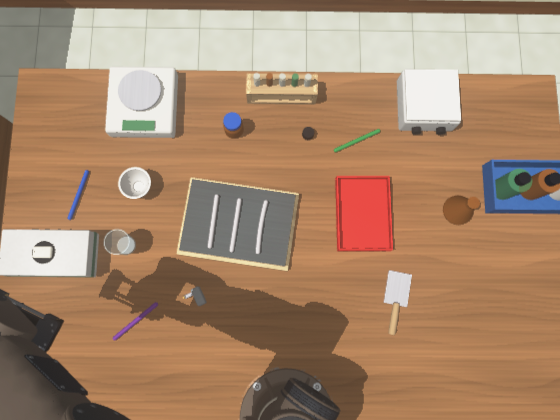

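View pics/scene0.png

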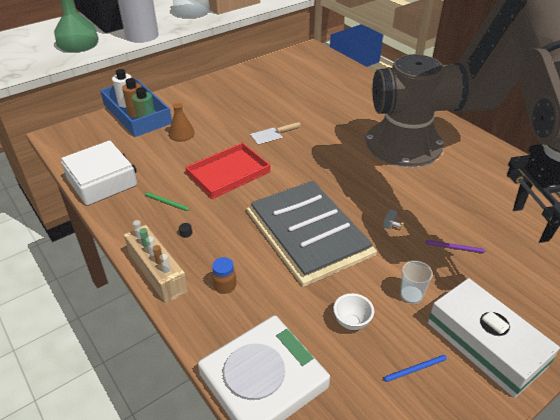

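The three silver rods lie on the plate at about (213,222), (236,225) and (262,227) in the top picture. The blue (78,194), green (357,141) and purple (136,321) rods on the table are look-alikes. Next I'll take an enlarged crop and back-project.

```bash
cat > h.py <<'E'
import numpy as np,cv2
from workcell import bot
def ray(cam,uv,m=None):
    m=m or bot.camera_model(cam)
    R,_=cv2.Rodrigues(np.array(m["rvec"])); t=np.array(m["tvec"])
    x=(uv[0]-m["cx"])/m["fx"]; y=(uv[1]-m["cy"])/m["fy"]
    if cam=="wrist":
        r=np.hypot(x,y); d=np.array([x/r*np.sin(r),y/r*np.sin(r),np.cos(r)]) if r>0 else np.array([0,0,1.])
    else: d=np.array([x,y,1.])
    return -R.T@t, R.T@d
def at(cam,uv,z,m=None):
    c,d=ray(cam,uv,m); return c+d*(z-c[2])/d[2]
def rods(im,cam,poly,z=46,m=None,thr=None):
    mask=np.zeros(im.shape[:2],np.uint8); cv2.fillPoly(mask,[np.array(poly,np.int32)],255)
    g=im.astype(int); thr=thr or 140
    b=((g.min(2)>thr)&((g.max(2)-g.min(2))<40)&(mask>0)).astype(np.uint8)
    n,l,st,ce=cv2.connectedComponentsWithStats(b)
    out=[]
    for i in range(1,n):
        if st[i,4]<40: continue
        ys,xs=np.where(l==i)
        P=np.array([at(cam,(x,y),z,m)[:2] for x,y in zip(xs,ys)])
        c=P.mean(0); u,s,v=np.linalg.svd(P-c); d=v[0]; d=d if d[1]*1>0 else -d
        a=(P-c)@d; mid=(a.max()+a.min())/2
        w=(P-c)@v[1]
        n_=np.array([-d[1],d[0]]); w=(P-c)@n_
        bins=np.linspace(a.min(),a.max(),8)
        prof=[round(float(w[(a>=bins[k])&(a<=bins[k+1])].mean()),1) for k in range(7)]
        out.append(dict(px=ce[i].round(1).tolist(),mid=(c+mid*d).round(1).tolist(),dir=d.round(3).tolist(),ang=round(float(np.degrees(np.arctan2(d[1],d[0]))),1),len=round(float(np.ptp(a)),1),prof=prof))
    return out
E
python3 - <<'E'
from h import *
im=cv2.imread("pics/top0.png")
poly=[(193,188),(290,200),(280,262),(187,246)]
for r in rods(im,"top",poly): print(r)
for n,p in dict(plate=[(188,180),(299,192),(288,269),(179,251)]).items():
    for q in p: print(n,at("top",q,40).round(0))
for q in [(337,177),(390,177),(392,250),(339,250)]: print("tray",at("top",q,28).round(0))
for q in [(119,242),(198,296),(135,183),(232,121)]: print("by",at("top",q,30).round(0))
cv2.imwrite("pics/crop0.png",cv2.resize(im[170:280,170:400],None,fx=3.4,fy=3.4,interpolation=cv2.INTER_CUBIC))
E
```

```text
{'px': [212.3, 221.2], 'mid': [514.9, 206.4], 'dir': [-0.995, 0.104], 'ang': 174.0, 'len': 149.4, 'prof': [0.1, 0.2, -0.2, -0.1, -0.2, 0.1, 0.1]}
{'px': [234.6, 224.9], 'mid': [504.5, 145.7], 'dir': [-0.992, 0.129], 'ang': 172.6, 'len': 149.5, 'prof': [-0.1, 0.1, 0.1, -0.1, -0.0, 0.1, -0.0]}
{'px': [260.3, 226.3], 'mid': [501.2, 76.0], 'dir': [-0.99, 0.143], 'ang': 171.8, 'len': 147.7, 'prof': [1.6, 0.1, -1.1, -1.1, -1.2, -0.3, 2.1]}
plate [629. 278.  40.]
plate [598. -29.  40.]
plate [386.   0.  40.]
plate [432. 294.  40.]
tray [ 645. -137.   28.]
tray [ 647. -286.   28.]
tray [ 441. -284.   28.]
tray [ 440. -139.   28.]
by [456. 460.  30.]
by [313. 240.  30.]
by [622. 427.  30.]
by [806. 161.  30.]
```

View pics/crop0.png

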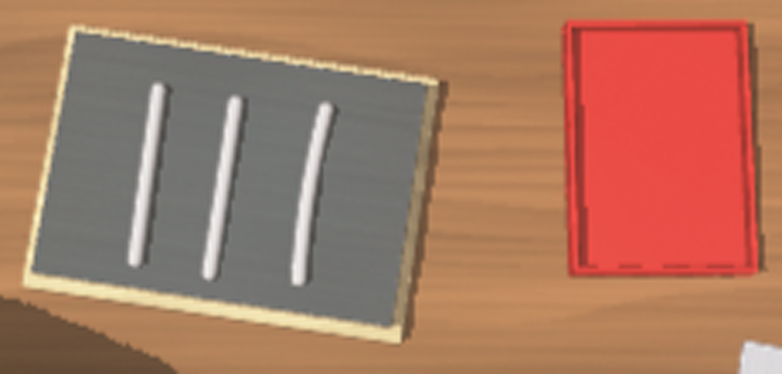

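The right rod (260,226) is visibly bowed toward +y, and the other two look straight. I still have to roll all three to feel for it. I'll move above the left rod with the jaws open along it, so both fingertips press on the same rod.

```bash
python3 -m pendant '[[[21,-30,-6],[0,0,-6.1]],[[21,-30,-6],[0,0,-6.1]],[[21,-30,-6],[0,0,-6.1]],[[21,-30,-6],[0,0,-6.1]],[[21,-30,-6],[0,0,-6.1]],[[21,-30,-6],[0,0,-6.1]],[[21,-30,-6],[0,0,-6.1]],[[21,-30,-6],[0,0,-6.1]],[[21,-30,-6],[0,0,-6.1]],[[21,-30,-6],[0,0,-6.1]],[[21,-30,-6],[0,0,-6.1]],[[0,0,0],[0,0,0]]]' 0 10
python3 - <<'E'
from h import *
m=bot.camera_model("wrist"); im=bot.grab_frame("wrist"); cv2.imwrite("pics/w1.png",im[:,:,::-1]); print(m)
np.save("w1m.npy",m,allow_pickle=True)
im=bot.grab_frame("top"); cv2.imwrite("pics/t1.png",im[:,:,::-1])
print(bot.sense()["qpos"])
E
```

```text
time: 1.6
eef_pos: [492.7, 235.5, 148.0]
eef_rot: [-1.571, 0.0, -0.036]
contact_force: [-0.8, 0.1, 0.0]
gripper_width: 95.0
{'fx': 325.19226210127806, 'fy': 325.19226210127806, 'cx': 280.0461916704792, 'cy': 214.06591312889893, 'rvec': array([-2.85000544,  0.05238166,  0.00702953]), 'tvec': array([-483.5617829 ,  229.88829987,  401.00137909])}
[3.30093166e-01 4.59084629e-01 1.82790879e+00 1.05384859e-04
 8.54876850e-01 3.59936872e-01]
```

View pics/w1.png

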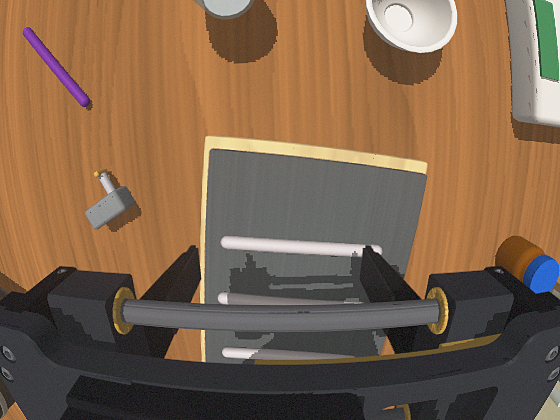

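The wrist view shows the left rod from (224,242) to about (378,250), with its right end beside a finger. Rods b and c show only their left ends, at (222,298) and (228,352).

Run:
```python
from h import *
m=np.load("w1m.npy",allow_pickle=True).item()
im=cv2.imread("pics/w1.png")
for q in [(224,242.5),(376,250.5),(300,246.5),(222,298),(228,352),(300,301.5)]: print(q,at("wrist",q,46,m).round(1))
for q in [(207,151),(427,165)]: print("plate",at("wrist",q,40,m).round(1))
im=cv2.imread("pics/t1.png")
cv2.imwrite("pics/t1c.png",cv2.resize(im[170:280,170:400],None,fx=3.4,fy=3.4))
```

```text
(224, 242.5) [440.6 210.7  46. ]
(376, 250.5) [581.1 196.9  46. ]
(300, 246.5) [509.5 204.5  46. ]
(222, 298) [432.4 151.9  46. ]
(228, 352) [430.2  81.3  46. ]
(300, 301.5) [508.8 145.9  46. ]
plate [431.1 293.5  40. ]
plate [629.7 276.3  40. ]
```

View pics/t1c.png

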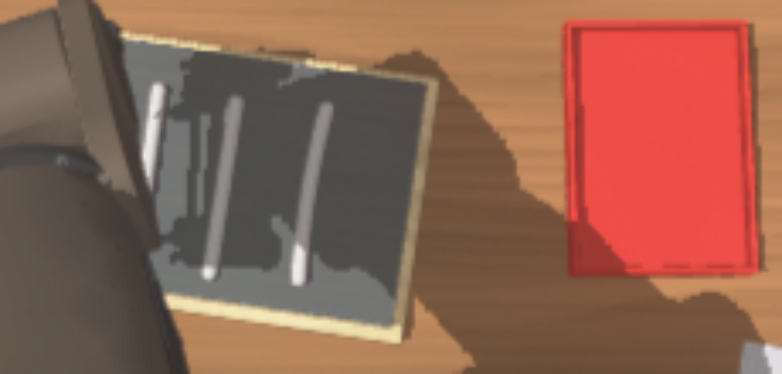

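```bash
python3 -m pendant '[[[10,-18,-20],[0,0,-3.5]],[[11,-19,-30],[0,0,0]],[[0,0,-30],[0,0,0]],[[0,0,-4],[0,0,0]],[[0,0,0],[0,0,0]]]'
python3 - <<'E'
from h import *
m=bot.camera_model("wrist"); im=bot.grab_frame("wrist"); cv2.imwrite("pics/w2.png",im[:,:,::-1])
np.save("w2m.npy",m,allow_pickle=True)
print(bot.sense()["contact_force"])
E
```

```text
time: 2.2
eef_pos: [511.3, 202.3, 64.7]
eef_rot: [-1.571, 0.001, -0.088]
contact_force: [0.3, 0.2, 0.0]
gripper_width: 95.2
[-0.43854562  0.58740223  0.205997  ]
```

View pics/w2.png

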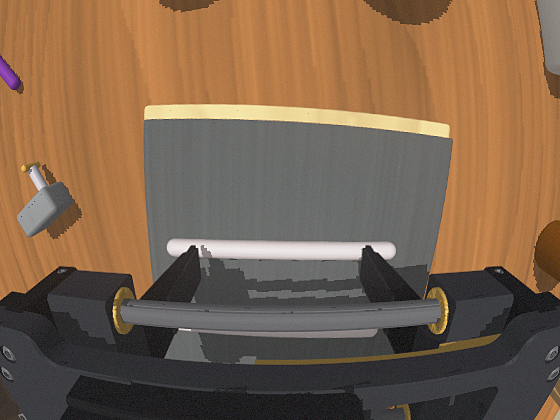

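The rod runs from (168,246) to (396,251), with both fingertips over it at about (193,248) and (370,250).

Run:
```python
from h import *
m=np.load("w2m.npy",allow_pickle=True).item()
for q in [(168,246),(396,251),(282,249)]: print(q,at("wrist",q,46,m).round(1))
print(bot.sense()["eef_pos"])
```

```text
(168, 246) [438.2 212.2  46. ]
(396, 251) [587.2 195.3  46. ]
(282, 249) [512.4 204.5  46. ]
[511.76876681 202.42960403  65.55415346]
```

```bash
python3 -m pendant '[[[1,-5.5,-5],[0,0,-1.5]],[[0,0,-6],[0,0,0]],[[0,0,0],[0,0,0]]]'; python3 -m pendant '[[[0,0,-1],[0,0,0]],[[0,0,0],[0,0,0]]]';python3 -m pendant '[[[0,0,-1],[0,0,0]],[[0,0,0],[0,0,0]]]'
```

```text
time: 2.55
eef_pos: [512.7, 195.9, 53.6]
eef_rot: [-1.571, -0.0, -0.116]
contact_force: [0.2, 0.2, 0.2]
gripper_width: 95.0
time: 2.75
eef_pos: [512.9, 196.0, 52.8]
eef_rot: [-1.571, -0.0, -0.116]
contact_force: [0.4, 0.2, 0.6]
gripper_width: 95.2
time: 2.95
eef_pos: [513.0, 196.0, 51.8]
eef_rot: [-1.571, -0.0, -0.116]
contact_force: [-0.2, 0.6, 2.2]
gripper_width: 95.1
```

```bash
python3 -m pendant '[[[0,0,-0.6],[0,0,0]],[[0,0,0],[0,0,0]]]'; for i in 1; do python3 -m pendant '[[[0.2,2,0],[0,0,0]],[[0.2,2,0],[0,0,0]],[[0,0,0],[0,0,0]]]'; done; python3 -m pendant '[[[0.2,2,0],[0,0,0]],[[0.2,2,0],[0,0,0]],[[0,0,0],[0,0,0]]]'; python3 -m pendant '[[[0.2,2,0],[0,0,0]],[[0.2,2,0],[0,0,0]],[[0,0,0],[0,0,0]]]'
```

```text
time: 3.15
eef_pos: [513.0, 196.0, 51.2]
eef_rot: [-1.571, -0.0, -0.116]
contact_force: [-0.1, 0.8, 3.5]
gripper_width: 95.2
time: 3.45
eef_pos: [513.4, 200.3, 51.1]
eef_rot: [-1.571, -0.0, -0.116]
contact_force: [0.0, 0.4, 5.2]
gripper_width: 95.0
time: 3.75
eef_pos: [513.8, 204.2, 51.1]
eef_rot: [-1.571, -0.0, -0.116]
contact_force: [0.3, -0.4, 3.5]
gripper_width: 95.0
time: 4.05
eef_pos: [514.2, 208.2, 51.1]
eef_rot: [-1.571, -0.0, -0.116]
contact_force: [0.8, 0.4, 3.3]
gripper_width: 95.3
```

```bash
R='x'; python3 -m pendant '[[[0.2,2,0],[0,0,0]],[[0.2,2,0],[0,0,0]],[[0,0,0],[0,0,0]]]'; python3 -m pendant '[[[0.2,2,0],[0,0,0]],[[0.2,2,0],[0,0,0]],[[0,0,0],[0,0,0]]]';  python3 -m pendant '[[[0.2,2,0],[0,0,0]],[[0.2,2,0],[0,0,0]],[[0,0,0],[0,0,0]]]';python3 -m pendant '[[[0.2,2,0],[0,0,0]],[[0.2,2,0],[0,0,0]],[[0,0,0],[0,0,0]]]'
python3 - <<'E'
from h import *
m=bot.camera_model("wrist"); im=bot.grab_frame("wrist"); cv2.imwrite("pics/w3.png",im[:,:,::-1])
np.save("w3m.npy",m,allow_pickle=True)
E
```

```text
time: 4.35
eef_pos: [514.6, 212.2, 51.1]
eef_rot: [-1.571, -0.0, -0.116]
contact_force: [2.8, -0.9, 3.9]
gripper_width: 95.3
time: 4.65
eef_pos: [515.0, 216.2, 51.1]
eef_rot: [-1.571, -0.0, -0.116]
contact_force: [2.3, 0.5, 4.4]
gripper_width: 95.3
time: 4.95
eef_pos: [515.4, 220.2, 51.1]
eef_rot: [-1.571, -0.0, -0.116]
contact_force: [2.6, 0.2, 4.6]
gripper_width: 94.8
time: 5.25
eef_pos: [515.7, 224.2, 51.1]
eef_rot: [-1.571, -0.0, -0.116]
contact_force: [2.1, -0.1, 4.1]
gripper_width: 94.9
```

View pics/w3.png

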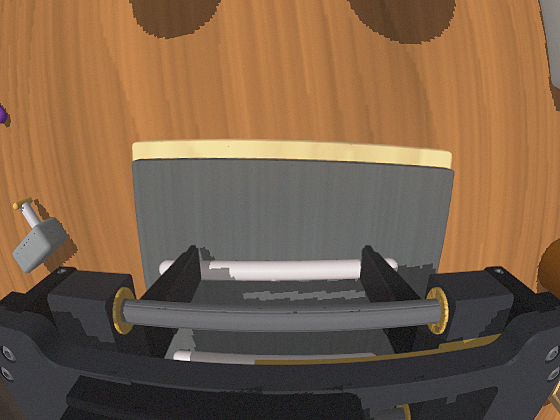

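Rod a held steady at 3.3–4.6 N (one reading of 5.2 N) over the stroke, so it is straight. I'll lift straight up and check that it rolled.

```bash
python3 -m pendant '[[[0,0,2],[0,0,0]],[[0,0,10],[0,0,0]],[[0,0,20],[0,0,0]],[[0,0,0],[0,0,0]]]'
python3 - <<'E'
from h import *
m=bot.camera_model("wrist"); im=bot.grab_frame("wrist"); cv2.imwrite("pics/w4.png",im[:,:,::-1])
np.save("w4m.npy",m,allow_pickle=True)
E
```

```text
time: 5.7
eef_pos: [516.1, 224.1, 85.1]
eef_rot: [-1.57, -0.002, -0.116]
contact_force: [-0.0, -0.2, -0.1]
gripper_width: 95.1
```

View pics/w4.png

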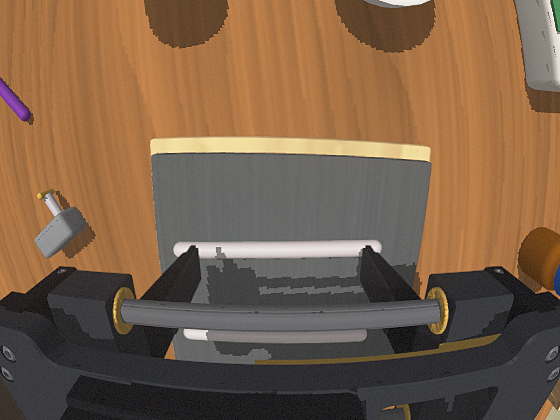

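Run:
```python
from h import *
m=np.load("w4m.npy",allow_pickle=True).item()
for q in [(175,248),(381,246),(184,334),(366,336),(275,334)]: print(q,at("wrist",q,46,m).round(1))
print(bot.sense()["eef_pos"])
```

```text
(175, 248) [439.8 226.7  46. ]
(381, 246) [587.5 210.8  46. ]
(184, 334) [427.4 149.9  46. ]
(366, 336) [576.2 130.7  46. ]
(275, 334) [502.5 144.6  46. ]
[515.68305158 224.04253594  84.07884521]
```

Rod a moved from y≈203.8 to y≈218.7 (15 mm). Next is rod b.

```bash
python3 -m pendant '[[[-5,-30,0],[0,0,-0.5]],[[-5,-30,0],[0,0,0]],[[-3.5,-25,-18],[0,0,0]],[[0,0,0],[0,0,0]],[[0,0,0],[0,0,0]]]'
python3 - <<'E'
from h import *
m=bot.camera_model("wrist"); im=bot.grab_frame("wrist"); cv2.imwrite("pics/w5.png",im[:,:,::-1])
np.save("w5m.npy",m,allow_pickle=True)
E
```

```text
time: 6.25
eef_pos: [501.9, 138.7, 64.6]
eef_rot: [-1.571, 0.001, -0.126]
contact_force: [0.6, 0.5, 0.2]
gripper_width: 94.8
```

View pics/w5.png

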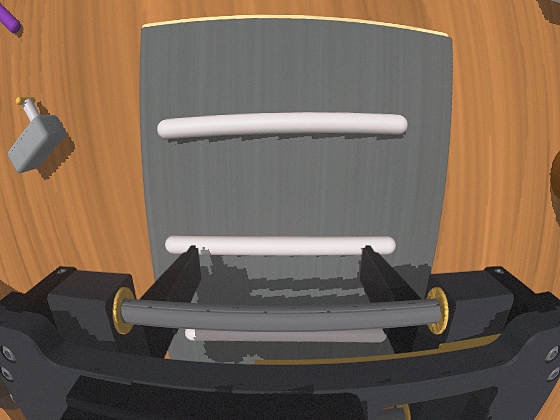

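Rod b runs (166,244)–(395,245) and rod a (158,128)–(407,124).

Run:
```python
from h import *
m=np.load("w5m.npy",allow_pickle=True).item()
im=cv2.imread("pics/w5.png")
for q in [(166,244),(395,245),(281,244.5),(190,334)]: print(q,at("wrist",q,46,m).round(1))
for poly in ([(150,105),(420,105),(420,142),(150,142)],[(150,233),(410,233),(410,260),(150,260)]):
  for r in rods(im,"wrist",poly,46,m,thr=150): print(r)
```

```text
(166, 244) [428.2 153.   46. ]
(395, 245) [576.7 133.3  46. ]
(281, 244.5) [502.8 144.   46. ]
(190, 334) [426.7  80.1  46. ]
{'px': [281.6, 122.8], 'mid': [512.6, 218.7], 'dir': [-0.994, 0.106], 'ang': 173.9, 'len': 150.2, 'prof': [0.0, 0.0, 0.0, -0.0, -0.0, 0.0, 0.0]}
{'px': [280.1, 244.9], 'mid': [502.1, 143.5], 'dir': [-0.991, 0.131], 'ang': 172.4, 'len': 150.8, 'prof': [-0.5, 0.1, 0.1, 0.1, 0.3, -0.1, -0.3]}
```

```bash
python3 -m pendant '[[[0,-2.2,-5],[0,0,-0.4]],[[0,0,-6],[0,0,0]],[[0,0,0],[0,0,0]]]'; python3 -m pendant '[[[0,0,-1.5],[0,0,0]],[[0,0,0],[0,0,0]]]';python3 -m pendant '[[[0,0,-0.8],[0,0,0]],[[0,0,0],[0,0,0]]]'
```

```text
time: 6.6
eef_pos: [501.8, 137.1, 53.3]
eef_rot: [-1.571, 0.001, -0.131]
contact_force: [0.7, -0.0, 0.6]
gripper_width: 95.6
time: 6.8
eef_pos: [502.1, 136.9, 52.4]
eef_rot: [-1.571, 0.0, -0.132]
contact_force: [0.3, 0.3, -0.3]
gripper_width: 95.5
time: 7.0
eef_pos: [502.2, 136.8, 51.9]
eef_rot: [-1.571, -0.0, -0.132]
contact_force: [-0.9, 0.2, 1.2]
gripper_width: 95.4
```

```bash
python3 -m pendant '[[[0,0,-0.8],[0,0,0]],[[0,0,0],[0,0,0]]]'; python3 -m pendant '[[[0.25,2,0],[0,0,0]],[[0.25,2,0],[0,0,0]],[[0,0,0],[0,0,0]]]'; python3 -m pendant '[[[0.25,2,0],[0,0,0]],[[0.25,2,0],[0,0,0]],[[0,0,0],[0,0,0]]]';  python3 -m pendant '[[[0.25,2,0],[0,0,0]],[[0.25,2,0],[0,0,0]],[[0,0,0],[0,0,0]]]';python3 -m pendant '[[[0.25,2,0],[0,0,0]],[[0.25,2,0],[0,0,0]],[[0,0,0],[0,0,0]]]'
```

```text
time: 7.2
eef_pos: [502.2, 136.7, 51.1]
eef_rot: [-1.571, -0.0, -0.132]
contact_force: [-1.0, 0.0, 3.9]
gripper_width: 95.1
time: 7.5
eef_pos: [502.7, 141.0, 51.0]
eef_rot: [-1.571, -0.0, -0.132]
contact_force: [-0.3, 0.8, 4.2]
gripper_width: 94.9
time: 7.8
eef_pos: [503.3, 145.0, 51.0]
eef_rot: [-1.571, -0.0, -0.132]
contact_force: [-0.5, 0.4, 3.8]
gripper_width: 94.7
time: 8.1
eef_pos: [503.7, 149.0, 51.0]
eef_rot: [-1.571, -0.0, -0.132]
contact_force: [-1.4, 0.4, 4.7]
gripper_width: 95.1
time: 8.4
eef_pos: [504.3, 153.0, 51.0]
eef_rot: [-1.571, -0.0, -0.132]
contact_force: [0.9, 0.4, 4.8]
gripper_width: 95.2
```

```bash
python3 -m pendant '[[[0.25,2,0],[0,0,0]],[[0.25,2,0],[0,0,0]],[[0,0,0],[0,0,0]]]';  python3 -m pendant '[[[0.25,2,0],[0,0,0]],[[0.25,2,0],[0,0,0]],[[0,0,0],[0,0,0]]]';python3 -m pendant '[[[0.25,2,0],[0,0,0]],[[0.25,2,0],[0,0,0]],[[0,0,0],[0,0,0]]]'; python3 -m pendant '[[[0,0,2],[0,0,0]],[[0,0,10],[0,0,0]],[[0,0,20],[0,0,0]],[[-4,-30,0],[0,0,0]],[[-4,-30,0],[0,0,0]],[[-2,-25,-20],[0,0,0]],[[0,0,0],[0,0,0]]]'
python3 - <<'E'
from h import *
m=bot.camera_model("wrist"); im=bot.grab_frame("wrist"); cv2.imwrite("pics/w6.png",im[:,:,::-1])
np.save("w6m.npy",m,allow_pickle=True)
E
```

```text
time: 8.7
eef_pos: [504.8, 157.0, 51.0]
eef_rot: [-1.571, -0.0, -0.132]
contact_force: [-0.4, -1.0, 4.0]
gripper_width: 95.0
time: 9.0
eef_pos: [505.3, 161.0, 51.0]
eef_rot: [-1.571, -0.0, -0.132]
contact_force: [0.5, 0.6, 4.4]
gripper_width: 95.2
time: 9.3
eef_pos: [505.8, 165.0, 51.0]
eef_rot: [-1.571, -0.0, -0.132]
contact_force: [0.5, -0.6, 4.6]
gripper_width: 95.1
time: 10.0
eef_pos: [494.4, 77.6, 62.1]
eef_rot: [-1.571, 0.003, -0.135]
contact_force: [1.2, 1.0, 1.5]
gripper_width: 94.9
```

View pics/w6.png

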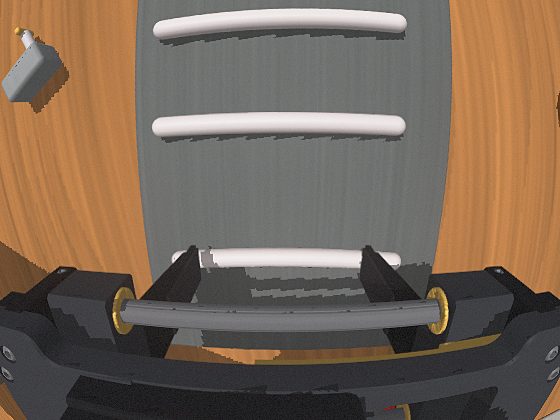

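Rod b felt steady at 3.8–4.8 N, so it is straight. It now lies at (153,127)–(406,125). Rod c runs (172,260)–(401,261), with its middle at about row 257.

Run:
```python
from h import *
m=np.load("w6m.npy",allow_pickle=True).item()
im=cv2.imread("pics/w6.png")
for q in [(172,260),(401,261),(281,256.5)]: print(q,at("wrist",q,46,m).round(1))
for poly in ([(150,5),(420,5),(420,45),(150,45)],[(145,105),(420,105),(420,142),(145,142)],[(165,243),(410,243),(410,275),(165,275)]):
  for r in rods(im,"wrist",poly,46,m,thr=150): print(r)
```

```text
(172, 260) [423.2  81.8  46. ]
(401, 261) [572.6  60.5  46. ]
(281, 256.5) [494.5  75.9  46. ]
{'px': [279.0, 19.0], 'mid': [513.1, 219.6], 'dir': [-0.994, 0.105], 'ang': 174.0, 'len': 150.6, 'prof': [0.0, 0.0, -0.0, -0.0, -0.0, -0.0, 0.1]}
{'px': [278.3, 122.4], 'mid': [503.9, 158.1], 'dir': [-0.992, 0.13], 'ang': 172.6, 'len': 150.7, 'prof': [0.0, -0.0, -0.0, -0.0, -0.0, -0.0, 0.1]}
{'px': [286.5, 257.2], 'mid': [497.5, 74.8], 'dir': [-0.989, 0.147], 'ang': 171.5, 'len': 96.5, 'prof': [0.6, -0.1, -0.2, -0.7, -0.4, 0.4, 0.5]}
{'px': [176.4, 255.4], 'mid': [427.5, 84.9], 'dir': [0.824, 0.567], 'ang': 34.5, 'len': 12.9, 'prof': [-0.8, 0.0, 0.2, 0.4, 0.3, 0.0, -1.1]}
{'px': [200.5, 257.6], 'mid': [443.0, 80.8], 'dir': [0.209, 0.978], 'ang': 77.9, 'len': 12.3, 'prof': [-0.5, 0.1, 0.2, 0.7, 0.6, 0.6, -0.4]}
{'px': [390.6, 257.6], 'mid': [563.8, 65.2], 'dir': [-0.83, 0.558], 'ang': 146.1, 'len': 20.4, 'prof': [0.1, -0.1, 0.0, 0.2, -0.2, -0.0, 0.1]}
```

```bash
python3 -m pendant '[[[3,1.5,-5],[0,0,-0.5]],[[0,0,-4],[0,0,0]],[[0,0,0],[0,0,0]]]'; python3 -m pendant '[[[0,0,-1],[0,0,0]],[[0,0,0],[0,0,0]]]'
```

```text
time: 10.35
eef_pos: [498.5, 82.0, 53.6]
eef_rot: [-1.571, 0.0, -0.14]
contact_force: [-0.7, 0.3, -0.0]
gripper_width: 95.2
time: 10.55
eef_pos: [498.6, 81.6, 53.0]
eef_rot: [-1.571, 0.0, -0.14]
contact_force: [-0.8, -0.0, 0.0]
gripper_width: 95.2
```

```bash
python3 -m pendant '[[[-0.3,-2,-1],[0,0,0]],[[0,0,0],[0,0,0]]]'; python3 -m pendant '[[[0,0,-0.8],[0,0,0]],[[0,0,0],[0,0,0]]]'
```

```text
time: 10.75
eef_pos: [498.4, 79.1, 52.0]
eef_rot: [-1.571, -0.0, -0.141]
contact_force: [-0.2, -1.0, 0.6]
gripper_width: 95.3
time: 10.95
eef_pos: [498.4, 79.2, 51.2]
eef_rot: [-1.571, -0.0, -0.141]
contact_force: [0.5, 0.8, 3.9]
gripper_width: 95.0
```

```bash
python3 -m pendant '[[[-0.3,-2,0],[0,0,0]],[[-0.3,-2,0],[0,0,0]],[[0,0,0],[0,0,0]]]';  python3 -m pendant '[[[-0.3,-2,0],[0,0,0]],[[-0.3,-2,0],[0,0,0]],[[0,0,0],[0,0,0]]]'
```

```text
time: 11.25
eef_pos: [497.8, 75.0, 51.3]
eef_rot: [-1.571, -0.0, -0.141]
contact_force: [-0.6, 0.9, 4.0]
gripper_width: 95.2
time: 11.55
eef_pos: [497.2, 71.0, 51.3]
eef_rot: [-1.571, -0.0, -0.141]
contact_force: [-0.1, 0.5, 6.1]
gripper_width: 95.2
```

```bash
python3 -m pendant '[[[-0.3,-2,0],[0,0,0]],[[-0.3,-2,0],[0,0,0]],[[0,0,0],[0,0,0]]]'
```

```text
time: 11.85
eef_pos: [496.7, 67.0, 51.4]
eef_rot: [-1.571, -0.001, -0.141]
contact_force: [-1.2, 0.3, 6.0]
gripper_width: 95.3
```

```bash
python3 -m pendant '[[[-0.3,-2,0.2],[0,0,0]],[[-0.3,-2,0.1],[0,0,0]],[[0,0,0],[0,0,0]]]'; python3 -m pendant '[[[-0.3,-2,0],[0,0,0]],[[-0.3,-2,0],[0,0,0]],[[0,0,0],[0,0,0]]]'; python3 -m pendant '[[[-0.3,-2,0],[0,0,0]],[[-0.3,-2,0],[0,0,0]],[[0,0,0],[0,0,0]]]'
```

```text
time: 12.15
eef_pos: [496.1, 63.0, 51.7]
eef_rot: [-1.571, -0.001, -0.141]
contact_force: [-0.0, -0.2, 6.3]
gripper_width: 94.9
time: 12.45
eef_pos: [495.5, 59.0, 51.7]
eef_rot: [-1.571, -0.001, -0.141]
contact_force: [0.0, 0.5, 7.2]
gripper_width: 95.4
time: 12.75
eef_pos: [494.9, 54.9, 51.7]
eef_rot: [-1.571, -0.001, -0.141]
contact_force: [-0.7, -0.7, 6.0]
gripper_width: 95.1
```

Rod c's force climbed from 3.9 to 7.2 N even though I raised the tool 0.4 mm, which is about 1.5 mm of lift at the fingertips. It is bent. I'll finish past the quarter turn, lift, and look.

```bash
python3 -m pendant '[[[-0.3,-2,0],[0,0,0]],[[-0.1,-1,0],[0,0,0]],[[0,0,0],[0,0,0]]]'; python3 -m pendant '[[[0,0,2],[0,0,0]],[[0,0,2],[0,0,0]],[[0,-2,10],[0,0,0]],[[0,-10,15],[0,0,0]],[[0,-10,5],[0,0,0]],[[0,0,0],[0,0,0]],[[0,0,0],[0,0,0]],[[0,0,0],[0,0,0]]]'
python3 - <<'E'
from h import *
m=bot.camera_model("wrist"); im=bot.grab_frame("wrist"); cv2.imwrite("pics/w7.png",im[:,:,::-1])
np.save("w7m.npy",m,allow_pickle=True)
E
```

```text
time: 13.05
eef_pos: [494.5, 52.0, 51.6]
eef_rot: [-1.571, -0.0, -0.141]
contact_force: [0.6, -1.3, 5.4]
gripper_width: 95.0
time: 13.85
eef_pos: [494.1, 30.4, 85.0]
eef_rot: [-1.571, 0.001, -0.141]
contact_force: [0.4, 0.3, 0.4]
gripper_width: 94.9
```

View pics/w7.png

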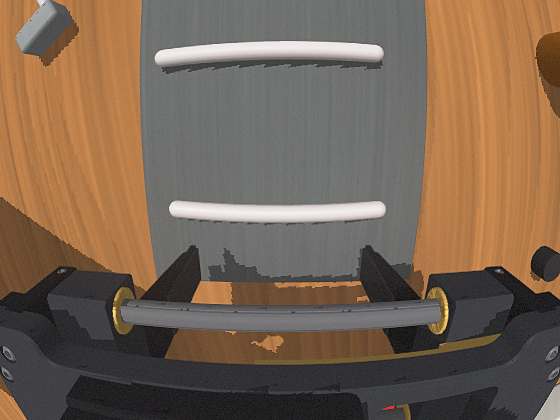

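Rod c, at (170,209)–(385,209), now bows toward −y (its middle is at row 213), while rod b keeps only the fisheye curvature. So it turned over.

Run:
```python
from h import *
m=np.load("w7m.npy",allow_pickle=True).item()
im=cv2.imread("pics/w7.png")
for poly in ([(145,35),(400,35),(400,75),(145,75)],[(160,195),(395,195),(395,228),(160,228)]):
  for r in rods(im,"wrist",poly,46,m,thr=150): print(r)
t=cv2.imread("pics/t1.png"); g=t.astype(int)
b=((g[:,:,2]>150)&(g[:,:,1]<110)&(g[:,:,0]<110)).astype(np.uint8); b[:, :320]=0; b[:,410:]=0; b[:160]=0;b[270:]=0
ys,xs=np.where(b); r=cv2.minAreaRect(np.column_stack([xs,ys]).astype(np.float32)); 
P=[at("top",q,28).round(1)[:2] for q in cv2.boxPoints(r)]; print(P,np.mean(P,0))
print(bot.sense()["eef_pos"])
```

```text
{'px': [268.7, 50.4], 'mid': [503.8, 158.7], 'dir': [-0.992, 0.129], 'ang': 172.6, 'len': 150.8, 'prof': [0.0, 0.1, -0.1, -0.0, -0.0, -0.0, 0.0]}
{'px': [277.2, 211.4], 'mid': [494.5, 51.5], 'dir': [-0.99, 0.143], 'ang': 171.8, 'len': 150.3, 'prof': [-1.6, -0.1, 1.0, 1.2, 0.9, -0.1, -1.6]}
[array([ 647.9, -129.5]), array([ 654.1, -291.4]), array([ 439.2, -289.7]), array([ 433.5, -132.3])] [ 543.675 -210.725]
[494.10804773  30.44818477  85.01678368]
```

```bash
python3 -m pendant '[[[0,2,0],[0,0,8.2]],[[0,2,0],[0,0,8.2]],[[0,2,0],[0,0,8.2]],[[0,2,0],[0,0,8.2]],[[0,2,0],[0,0,8.2]],[[0,2,0],[0,0,8.2]],[[0,2,0],[0,0,8.2]],[[0,2,0],[0,0,8.2]],[[0,2,0],[0,0,8.2]],[[0,2,0],[0,0,8.2]],[[0,0,0],[0,0,8]],[[0,0,0],[0,0,0]]]' 0.58 15;  python3 - <<'E'
from h import *
m=bot.camera_model("wrist"); im=bot.grab_frame("wrist"); cv2.imwrite("pics/w8.png",im[:,:,::-1])
np.save("w8m.npy",m,allow_pickle=True); s=bot.sense(); print(s["eef_pos"],s["qpos"])
E
```

```text
time: 15.1
eef_pos: [494.2, 50.5, 85.1]
eef_rot: [-1.57, -0.0, 1.433]
contact_force: [-0.4, 0.2, -0.3]
gripper_width: 39.7
[494.1842853   50.46621449  85.12899385] [-3.13442051e-02  4.99093580e-01  2.00024998e+00  1.76107397e-04
  6.42895832e-01 -1.45877351e+00]
```

View pics/w8.png

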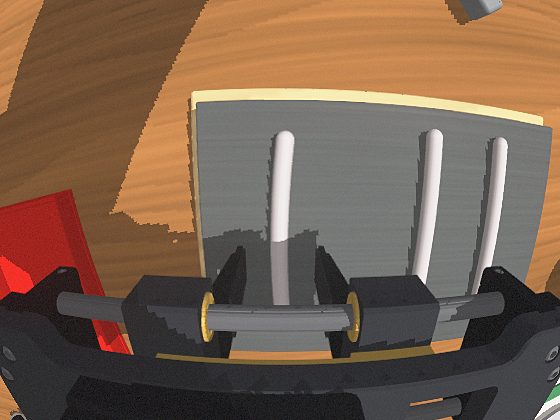

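The bent rod (285,135)–(281,290) lies centred between the fingers. I'll descend and grip it.

```bash
python3 -m pendant '[[[0,0,-15],[0,0,0]],[[0,0,-15],[0,0,0]],[[0,0,-8],[0,0,0]],[[0,0,-4.5],[0,0,0]],[[0,0,-1],[0,0,0]],[[0,0,0],[0,0,0]]]' ; python3 -m pendant '[[[0,0,0],[0,0,0]],[[0,0,0],[0,0,0]],[[0,0,0],[0,0,0]],[[0,0,0],[0,0,0]],[[0,0,0],[0,0,0]],[[0,0,0],[0,0,0]]]' 1 15
```

```text
time: 15.75
eef_pos: [494.5, 50.3, 42.1]
eef_rot: [-1.571, -0.0, 1.429]
contact_force: [-0.3, -0.2, 0.2]
gripper_width: 40.2
time: 16.35
eef_pos: [494.4, 50.2, 42.0]
eef_rot: [-1.571, -0.0, 1.43]
contact_force: [0.8, 0.3, 0.5]
gripper_width: 11.4
```

```bash
python3 -m pendant '[[[0,0,2],[0,0,0]],[[0,0,8],[0,0,0]],[[0,0,25],[0,0,0]],[[0,0,25],[0,0,0]],[[0,0,0],[0,0,0]]]' - 20;  python3 - <<'E'
from h import *
im=bot.grab_frame("wrist"); cv2.imwrite("pics/w9.png",im[:,:,::-1])
E
```

```text
time: 16.85
eef_pos: [495.6, 50.2, 104.9]
eef_rot: [-1.576, -0.001, 1.43]
contact_force: [-0.4, 0.1, -0.6]
gripper_width: 11.1
```

View pics/w9.png

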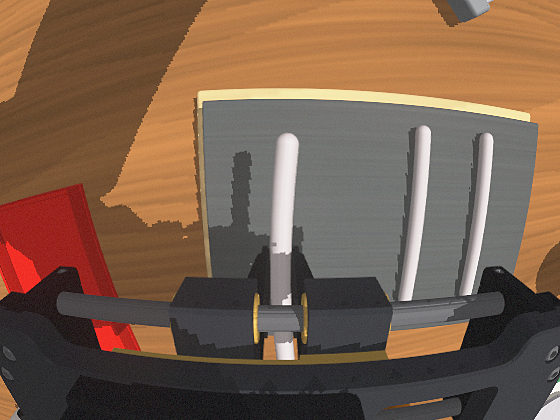

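The rod is held at its middle and clear of the plate. I'll carry it over the tray.

```bash
python3 -m pendant '[[[4,-20,0],[0,0,1]],[[6,-30,0],[0,0,1]],[[6,-30,0],[0,0,1]],[[6,-30,0],[0,0,1]],[[6,-30,0],[0,0,1]],[[6,-30,0],[0,0,1]],[[6,-30,0],[0,0,1]],[[4,-30,0],[0,0,1]],[[4,-20,0],[0,0,0]],[[0,-11,0],[0,0,0]],[[0,0,0],[0,0,0]],[[0,0,0],[0,0,0]]]';  python3 - <<'E'
from h import *
m=bot.camera_model("wrist"); np.save("w10m.npy",m,allow_pickle=True)
im=bot.grab_frame("wrist"); cv2.imwrite("pics/w10.png",im[:,:,::-1])
im=bot.grab_frame("top"); cv2.imwrite("pics/t10.png",im[:,:,::-1])
E
```

```text
time: 18.1
eef_pos: [542.0, -209.9, 101.7]
eef_rot: [-1.57, -0.001, 1.57]
contact_force: [-0.6, 0.4, -1.0]
gripper_width: 11.8
```

View pics/w10.png

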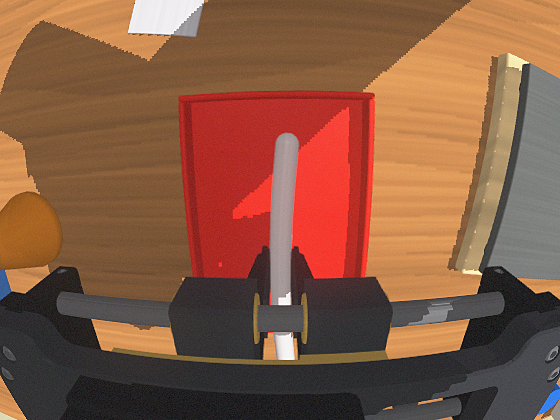

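View pics/t10.png

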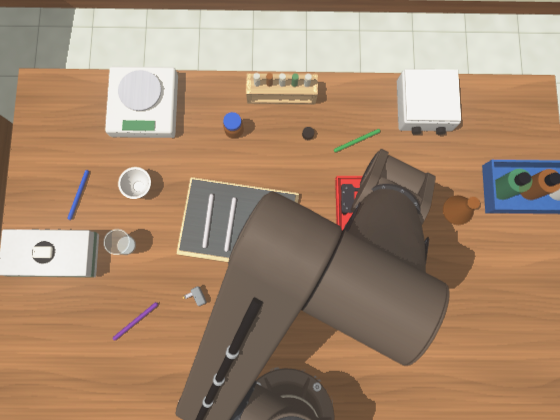

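```bash
python3 -m pendant '[[[0,0,-25],[0,0,0]],[[0,0,-25],[0,0,0]],[[0,0,-25],[0,0,0]],[[0,0,-12],[0,0,0]],[[0,0,-4],[0,0,0]],[[0,0,0],[0,0,0]],[[0,0,0],[0,0,0]]]'; python3 -m pendant '[[[0,0,-1.5],[0,0,0]],[[0,0,0],[0,0,0]]]'
```

```text
time: 18.9
eef_pos: [542.8, -210.8, 11.9]
eef_rot: [-1.572, 0.001, 1.57]
contact_force: [-0.3, -0.0, -0.5]
gripper_width: 11.3
time: 19.1
eef_pos: [542.6, -210.9, 10.0]
eef_rot: [-1.572, 0.0, 1.57]
contact_force: [1.1, -0.0, 0.0]
gripper_width: 11.3
```

```bash
python3 -m pendant '[[[0,0,-1.5],[0,0,0]],[[0,0,0],[0,0,0]]]';python3 -m pendant '[[[0,0,-1],[0,0,0]],[[0,0,0],[0,0,0]]]'
```

```text
time: 19.3
eef_pos: [542.3, -210.8, 8.0]
eef_rot: [-1.571, -0.0, 1.57]
contact_force: [-0.7, -0.7, -1.9]
gripper_width: 11.5
time: 19.5
eef_pos: [542.4, -210.8, 7.1]
eef_rot: [-1.571, 0.0, 1.57]
contact_force: [-0.0, 0.1, 1.9]
gripper_width: 11.6
```

The rod touches the tray floor at 1.9 N, so I'll open partway and retreat up.

```bash
python3 -m pendant '[[[0,0,0],[0,0,0]],[[0,0,0],[0,0,0]],[[0,0,0],[0,0,0]],[[0,0,0],[0,0,0]],[[0,0,0],[0,0,0]]]' 0.6; python3 -m pendant '[[[0,0,15],[0,0,0]],[[0,0,35],[0,0,0]],[[0,0,45],[0,0,0]],[[0,0,45],[0,0,0]],[[-10,-20,25],[0,0,0]],[[-20,-40,0],[0,0,0]],[[-20,-40,0],[0,0,0]],[[-20,-40,0],[0,0,0]],[[-15,-40,0],[0,0,0]],[[-10,-40,0],[0,0,0]],[[0,-30,0],[0,0,0]],[[0,0,0],[0,0,0]]]';  python3 - <<'E'
from h import *
im=bot.grab_frame("top"); cv2.imwrite("pics/t11.png",im[:,:,::-1])
cv2.imwrite("pics/t11c.png",cv2.resize(im[165:285,170:410,::-1],None,fx=3.3,fy=3.3))
im=bot.grab_frame("scene"); cv2.imwrite("pics/s11.png",im[:,:,::-1])
E
```

```text
time: 20.0
eef_pos: [542.3, -210.7, 6.9]
eef_rot: [-1.571, -0.0, 1.57]
contact_force: [0.2, 0.1, -0.6]
gripper_width: 37.7
time: 21.2
eef_pos: [446.4, -464.0, 172.8]
eef_rot: [-1.572, 0.001, 1.567]
contact_force: [-0.9, 0.5, 0.4]
gripper_width: 38.1
```

View pics/t11.png

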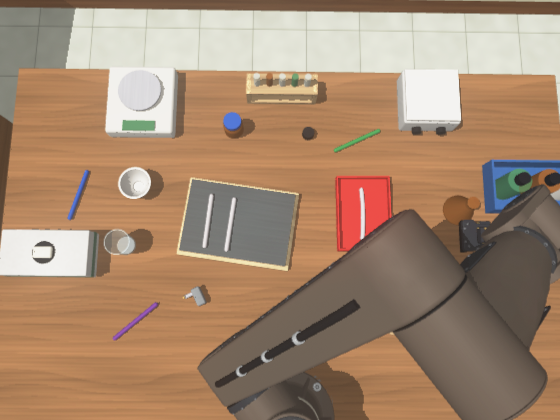

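View pics/s11.png

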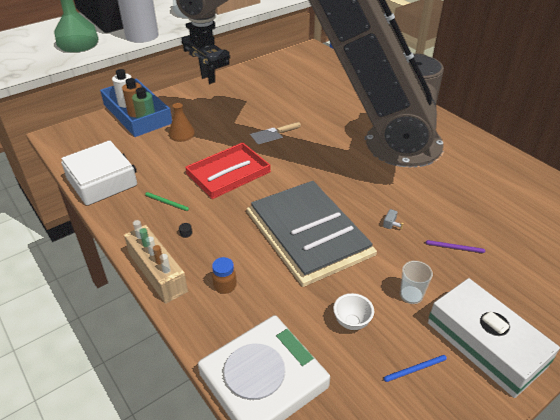

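The top view shows the bent rod lying in the red tray at (362,214). The two straight rods are on the plate at (208,221) and (230,224), and the bystanders haven't moved. The gripper is clear of everything, so I'll hand in.

```bash
python3 -c "
from workcell import bot
print(bot.sense()['time']); print(bot.hand_in())"
```

```text
21.3
the job is handed in; nothing more can be done
None
```

I rolled all three rods and found one bent. It now lies flat in the red reject tray, and the job is handed in at about 21 s.

| Rod (by starting place) | What I felt | Result |
|---|---|---|
| Left (+y side of the plate) | Mostly steady, 3.3–4.6 N, one reading of 5.2 N | Straight; left on the plate, rolled about 15 mm |
| Middle | Steady, 3.8–4.8 N | Straight; left on the plate, rolled about 15 mm |
| Right (−y side of the plate) | Rose from 3.9 to 7.2 N, even with the tool raised about 0.4 mm | Bent; rolled, then put in the tray |

The bow in the right rod also showed in the pictures, at about 3 mm, and it changed sides after the roll.

In the last top and scene pictures, the bent rod is in the tray and the two straight rods are on the plate. The other items are where they started, and the gripper is clear. No check failed. The 5.2 N reading on the left rod was the only odd one; the wrist pictures showed that rod straight, so I took it as noise.

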